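Close up the leatherworker's tool chest

ROBOT

A 6-joint arm with a two-finger parallel gripper is mounted at the origin on the work surface. World frame = base frame: x ahead of the robot, y to its left, z up, the work surface at z = 0. Lengths are in m, angles in rad, forces in N, time in s.
With the tool pointing down it reaches from about 0.35 to 0.975 m from the base axis. Payload 4.9 kg.
Tool frame: the origin (TCP) lies on the mounting face of the last link; the fingertips stand 173 mm ahead of it and the grasp point (between the pads) lies 155 mm ahead of it; x points along the fingers, z is the direction in which the jaws open and shut, and the axes are right-handed (so a half turn about x gives the same grasp; the last joint's range is limited). The gripper opens to 85 mm and grips with 20 to 120 N. Pads are 22 mm wide; open, the fingers measure 114 mm over their backs; the gripper's body (76 mm by 85 mm) begins 54 mm behind the grasp point. The pads swing forward as they close: fully open they stand 13 mm farther back than shut.
Start: joints at [1.195, 0.053, 1.613, -0, 1.476, -0.119], TCP at [0.159, 0.604, 0.405] pointing down, gripper open.
Joint ranges: [-3.01, 3.01], [-1.01, 2.22], [0.06, 2.58], [-1.02, 4.17], [0.09, 2.62], [-3.14, 3.14]. Speed limits (rad/s): [2.57, 2.57, 3.14, 3.14, 3.14, 3.14].

INTERFACE

Orientations are given as a rotation vector (axis times angle).
In Python, from station import get_obs, get_image, get_calibration, finish_job, look_for, masks_of, tip_of gives the robot as it stands.
- The arm moves only by the tool carry_out, never from a script. Its argument "increments" is a list of rows, each a list of 3 entries, a list of its own where there are three numbers: the turn, a rotation vector about the world's x, y, z in units of 0.1 rad (1.0 is 0.1 rad), then the shift along the world's x, y, z in units of 20 mm (1.0 is 20 mm), then the opening, from 0 (shut) to 1 (fully open). A call has 1 to 8 rows; each row shifts and turns the pose as measured when the row begins; what a row does not reach is not made up. A row lasts 1/10 s, in which the tool goes at most 50 mm and 8.59 degrees, less where a joint would pass 70% of its speed; a pose out of reach is approached as far as the arm can. A call with a number of a shift or a turn outside -1 to 1 is refused whole. A call with a gripper value outside its range is refused whole. The fingers move at their own pace and stop on an object; "squeeze" is the grip in N (left out, the last holds). Time passes only in rows, so rows that do not move let the fingers close. It gives the time, the measured TCP pose, the force and the opening at its end, in the units of the state.
- get_obs(): the state, without advancing time (a new reading comes with each control period).
- get_image(name): name is "scene" or "side" or "wrist"; returns (picture, depth): 420x560x3 uint8, blue, green, red; 420x560 float32, m along the optical axis (not along the pixel's ray), 0 where there is no reading.
- get_calibration(name): a dict with "fx", "fy", "cx", "cy" (pixels), "position" and "orientation" of the camera in the world. Camera axes: x right, y down, z forward; pixel columns grow to the right and rows downward; lengths in m; the calibration is good to about 2 mm. A picture is of the moment at which its call begins: read the wrist's pose just before it. get_calibration takes no time and is no camera call; for the wrist camera it gives the pose at the moment of the call.
- finish_job(): hands the job in, once; it reports no verdict.
Trained networks look in the newest picture that a camera, given by its name, has taken for a name from the list of things; names that differ only in an ending like _2 or _b are one class to them, and where a whole thing is asked for, a point or a joint stands for the part that bears it (a point fixed in the world has none). Each returns a list of dicts, best first, with "p" (0 to 1); they miss things now and then, are a little off and sometimes report something else, mostly with a low value. They report only what shows in the picture. A call takes as long as a camera call. They do not tell look-alikes from the thing itself.
- look_for(camera, query): "centre" ([column, row] in pixels, amid what is visible of it).
- masks_of(camera, query): "region" (420x560 bool, what is visible of it) and "centre" ([column, row] in pixels, amid what is visible of it).
- tip_of(camera, query): "centre" ([column, row] in pixels: a listed point, or the origin of a listed thing).
The state is a dict: "t": time; "q": joint angles; "dq": joint speeds; "effort": joint torques, N m; "tool_pos": TCP position; "tool_rot": TCP orientation; "contact_force": force on the tool from outside, world axes, zero at the start; "wrist_torque": the same for the moment, N m; "opening": finger opening in m.
Only numpy, scipy, OpenCV 4.12 (cv2) and the standard library are available. Lean on these libraries where they do the work, as an engineer would, in place of code of your own. Each camera call takes 0.05 s, during which the arm holds its last target.

TASK

Close up the wooden tool chest: tip the mallet that stands in it over so that it lies flat inside, lower the lid gently, without slamming, until it rests fully closed, and then turn the latch with the red peg all the way over the lid to its stop. Leave the other things on the table where they are.

Things in the scene. Friction and masses are not known exactly. Their poses are not given: they have to be found in the camera images.
- chest: Fixed pale wooden tool chest, open on top. Outside 170 (x) x 300 (y) x 85 mm high, walls and floor 8 mm, so inside 154 x 284 x 77 deep. Origin: centre of its underside on the table. Its +x points from the front (latch side, nearer the robot) to the hinge side, z up. A bracket (36 mm deep, 50 wide, top 93 mm above the table) at mid-front carries the latch.
- lid (a joint): Hinge of the chest's lid, rad: 0 = closed flush on the rim (stop), 1.57 = standing upright, 1.75 = fully open stop. Stiff hinge: the lid stays wherever it is left and must be pushed all the way; about 4 N at its free edge moves it.
- lid_hinge (a point): Point on the hinge axis at its middle, at the lid's underside, 85 mm above the table, 85 mm towards +x of the chest's centre. The axis runs along the chest's y.
- lid_edge (a point): Middle of the lid's free (front) edge, on the lid's outer face. The lid is a flat panel 170 mm deep from the hinge, 300 mm wide, 10 mm thick; closed, its outer face (dark leather inlay) is 95 mm above the table.
- latch (a joint): Brass turn-button at the chest's front, on an upright pivot, rad: 0 = arm points along the chest's +y, parallel to the front; grows clockwise seen from above; 1.57 (a stop) = arm points along the chest's +x, squarely over the closed lid. It stays where it is left; about 1.5 N at the peg turns it.
- latch_pivot (a point): Pivot of the latch, on the arm's top face, 107 mm above the table, 105 mm in front (-x) of the chest's centre. The brass arm is 18 mm wide, 8 thick, reaches 73 mm from the pivot, its underside 99 mm above the table.
- latch_peg (a point): Top centre of the red peg on the latch arm: upright, 16 mm diameter, 30 mm tall, 55 mm from the pivot, its top 137 mm above the table.
- mallet: Mallet 150 mm long: white round head 52 mm diameter, 65 long; wooden handle 24 mm diameter, 85 long; 0.2 to 0.45 kg. Origin: centre of the head's flat end; z towards the handle. Starts standing on its head in the chest's left or right end, top 158 mm above the table, too tall for the lid; tips over when the handle is pushed. It has room to lie flat only lengthways, towards the chest's other end.
- wax_tin: Flat aluminium tin, 60 mm diameter, 12 mm high, lying in the other end of the chest; low enough for the mallet to lie over it. Origin: centre of its underside. It may shift.
- tape_roll: Bystander, leave in place: roll of brown tape lying flat, 84 mm across, 24 high. Origin: centre of its underside.
- stone: Bystander, leave in place: smooth grey stone weight, 84 mm across, 36 high. Origin: centre of its underside.
- glue_tin: Bystander, leave in place: steel tin with green band, 52 mm across, 50 high. Origin: centre of its underside.
- cup: Bystander, leave in place: white plastic cup, 68 mm across, 70 high. Origin: centre of its underside.
- knife: Bystander, leave in place: small yellow-handled craft knife lying flat, 125 mm long, 14 high. Origin: centre of its underside.
- rule: Bystander, leave in place: steel rule lying flat behind the chest, 200 x 30 x 5 mm. Origin: centre of its underside.
There are look-alikes about, which are no part of the job. Leave any black or turquoise look-alike of the mallet alone.

How it is judged:
On the way, in this order (a step that is already met when the one before it is completed fails the run):
1. the mallet lies flat inside the chest (angle between mallet's own z axis and vertical between 1.25 and 1.9 rad and x of mallet in the frame of chest between -0.08 and 0.08 m and y of mallet in the frame of chest between -0.15 and 0.15 m and z of mallet in the frame of chest between 0.01 and 0.065 m and linear speed of mallet below 0.05 m/s), for 0.2 s.
2. the lid is fully closed (value of joint lid below 0.04 rad), for 0.2 s.
3. the latch is turned over the lid (value of joint latch above 1.4 rad), for 0.2 s.
At the end, for the whole second after the job is handed in: The mallet lies at rest inside the chest (its axis within about 18 degrees of level), the lid is closed (within 0.04 rad, about 7 mm at its edge), and the latch is turned over the lid (within 0.17 rad of its stop) (angle between mallet's own z axis and vertical between 1.25 and 1.9 rad and x of mallet in the frame of chest between -0.08 and 0.08 m and y of mallet in the frame of chest between -0.15 and 0.15 m and z of mallet in the frame of chest between 0.01 and 0.065 m and value of joint lid below 0.04 rad and value of joint latch above 1.4 rad and linear speed of mallet below 0.03 m/s); the robot touches nothing.
It fails at once if the lid is slammed: it turns faster than 2 rad/s (about 0.34 m/s at its edge) in the last 0.6 rad before closed (value of joint lid below 0.6 rad and velocity of joint lid below -2 rad/s).
It fails at once if one of the things on the table around the chest is moved by more than 40 mm (distance of any of tape_roll, stone, glue_tin, cup, knife, rule from where it was at the start of the episode above 0.04 m).
It also fails if it takes over 58 s, if anything falls off the work surface, if the arm or the gripper's body presses on something with over 40 N, if the wrist force passes 120 N, or if a joint passes its speed limit or range.

## Working session

There is one attempt and no reset: what is moved stays moved. The work goes in short steps, Python scripts to look and compute and a tool call to move; the robot and the scene stay as the last step left them, time stands still between calls to the robot, and variables do not carry over. Pictures are saved under pics/ and viewed, and the job is handed in when it is done.

Besides the shell and the picture viewer there is one more tool, called after ">>>" as name(argument=value, ...) on one line, values as JSON. carry_out: Moves the arm, as the interface text tells. Shifts and turns lie within -1 to 1; 1 stands for 20 mm of shift or 0.1 rad of turn. Its arguments: {"type":"object","properties":{"increments":{"type":"array","items":{"type":"array"}},"squeeze":{"type":"number"}},"required":["increments"]}

```bash
ls; mkdir -p pics; cat > h.py <<'E'
import numpy as np, cv2
from scipy.spatial.transform import Rotation as R
from station import *
def cal(n):
    c=get_calibration(n); o=np.array(c["orientation"],float)
    Rm=R.from_rotvec(o).as_matrix() if o.shape==(3,) else (o if o.shape==(3,3) else R.from_quat(o).as_matrix())
    return c,Rm,np.array(c["position"])
def pix2w(n,u,v,d):
    c,Rm,p=cal(n); return p+Rm@np.array([(u-c["cx"])/c["fx"]*d,(v-c["cy"])/c["fy"]*d,d])
def ray_z(n,u,v,z):
    c,Rm,p=cal(n); r=Rm@np.array([(u-c["cx"])/c["fx"],(v-c["cy"])/c["fy"],1]); return p+r*(z-p[2])/r[2]
def w2pix(n,P):
    c,Rm,p=cal(n); q=Rm.T@(np.array(P)-p); return c["cx"]+c["fx"]*q[0]/q[2],c["cy"]+c["fy"]*q[1]/q[2]
def dmed(D,u,v,k=2):
    a=D[max(0,int(v)-k):int(v)+k+1,max(0,int(u)-k):int(u)+k+1]; a=a[a>0]; return np.median(a) if a.size else 0
E
python3 - <<'E'
from h import *
print(get_obs())
for n in ["scene","side"]:
    im,d=get_image(n); cv2.imwrite(f"pics/{n}0.png",im); np.save(f"pics/{n}0.npy",d)
    print(n,get_calibration(n))
    for q in ["mallet","wax_tin","chest"]:
        for r in look_for(n,q)[:4]:
            u,v=r["centre"]; z=dmed(d,u,v); print(q,r["p"].__round__(2),np.round((u,v)),pix2w(n,u,v,z).round(3))
    for q in ["lid_hinge","lid_edge","latch_pivot","latch_peg","chest","mallet"]:
        for r in tip_of(n,q)[:3]:
            u,v=r["centre"]; z=dmed(d,u,v); print("tip",q,r["p"].__round__(2),np.round((u,v)),pix2w(n,u,v,z).round(3))
E
```

```text
pics
{'t': 0.0, 'q': array([ 1.19497348e+00,  5.33377827e-02,  1.61431777e+00, -2.92970650e-05,
        1.47598952e+00, -1.19000292e-01]), 'dq': array([ 0.00144193, -0.00106071, -0.00035287,  0.00044608, -0.00018374,
       -0.00041448]), 'effort': array([-2.06482531e-03, -3.93702543e+01, -3.70161581e+01, -4.49162344e-04,
        7.34435191e-03,  1.28414032e-05]), 'tool_pos': array([0.15865569, 0.60424078, 0.40346028]), 'tool_rot': array([-1.01911424,  1.32160379,  1.01731913]), 'contact_force': array([ 0.3589795 , -0.07590467,  0.24076106]), 'wrist_torque': array([-0.01154152, -0.04043452,  0.00906369]), 'opening': 0.08529964608149147}
scene {'fx': 528.5585587354999, 'fy': 528.5585587354999, 'cx': 276.1703306301673, 'cy': 218.7578398357341, 'position': array([1.32678023, 0.08683543, 1.05674901]), 'orientation': array([-1.76372092, -1.90915552,  0.684011  ])}
mallet 0.93 [236. 161.] [ 0.338 -0.107  0.069]
mallet 0.66 [289. 184.] [0.406 0.04  0.066]
mallet 0.61 [258. 182.] [ 0.405 -0.041  0.065]
wax_tin 0.39 [239. 239.] [ 0.677 -0.049  0.18 ]
tip lid_hinge 0.89 [236. 269.] [ 0.696 -0.
[... 837 characters left out ...]
ax_tin 0.88 [292. 223.] [0.581 0.049 0.018]
wax_tin 0.52 [344. 204.] [ 0.666 -0.051  0.172]
wax_tin 0.24 [322. 239.] [ 0.637 -0.022  0.008]
chest 0.58 [323. 241.] [ 0.636 -0.027  0.007]
chest 0.54 [350. 365.] [ 0.553 -0.347  0.006]
tip lid_hinge 0.73 [350. 231.] [ 0.681 -0.076  0.089]
tip lid_edge 0.96 [340. 180.] [ 0.655 -0.043  0.249]
tip lid_edge 0.64 [351. 230.] [ 0.674 -0.087  0.111]
tip latch_pivot 0.78 [272. 233.] [ 0.499 -0.024  0.106]
tip latch_peg 0.54 [270. 208.] [0.513 0.028 0.135]
tip chest 0.9 [313. 251.] [ 0.551 -0.137  0.156]
tip mallet 0.97 [303. 284.] [ 0.527 -0.148  0.048]
tip mallet 0.94 [234. 278.] [ 0.383 -0.073  0.048]
tip mallet 0.86 [217. 310.] [ 0.323 -0.136  0.044]
```

View pics/scene0.png

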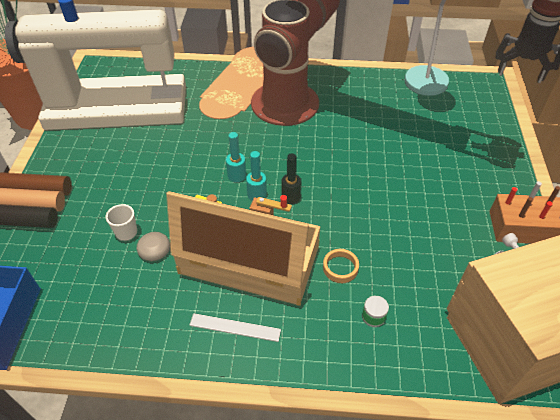

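View pics/side0.png

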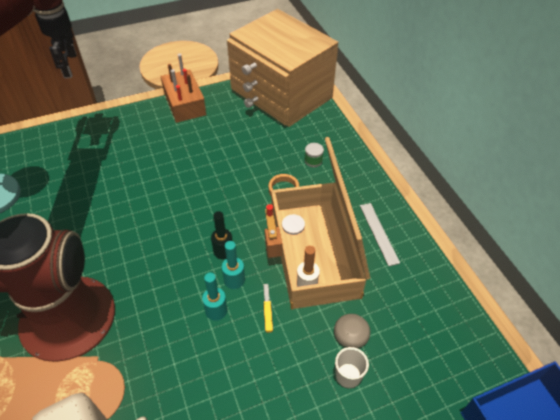

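```bash
python3 - <<'E'
from h import *
im=cv2.imread("pics/side0.png"); d=np.load("pics/side0.npy")
cv2.imwrite("pics/side_crop.png",cv2.resize(im[120:350,200:400],None,fx=2.6,fy=2.6,interpolation=cv2.INTER_CUBIC))
ims=cv2.imread("pics/scene0.png"); ds=np.load("pics/scene0.npy")
def cloud(n,d):
    c,Rm,p=cal(n); v,u=np.mgrid[:420,:560]; P=np.stack([(u-c["cx"])/c["fx"]*d,(v-c["cy"])/c["fy"]*d,d],-1)@Rm.T+p
    P[d<=0]=np.nan; return P
S=cloud("side",d); np.save("pics/S.npy",S); C=cloud("scene",ds)
m=(S[...,2]>0.081)&(S[...,2]<0.089)&(S[...,0]>0.45)&(S[...,0]<0.8)&(abs(S[...,1]+.06)<0.25)
P=S[m][:,:2]; print(len(P))
print(cv2.minAreaRect(P.astype(np.float32)))
# height map figure
X=((P-[0.4,-0.3])*1000).astype(int); g=np.zeros((500,500),np.uint8); 
ok=(X>=0).all(1)&(X<500).all(1); g[X[ok,0],X[ok,1]]=255
for (lo,hi,val) in [(0.095,0.16,130)]:
    m=(S[...,2]>lo)&(S[...,2]<hi); Q=((S[m][:,:2]-[0.4,-0.3])*1000).astype(int); ok=(Q>=0).all(1)&(Q<500).all(1); g[Q[ok,0],Q[ok,1]]=val
cv2.imwrite("pics/hm.png",g)
# lid plane from side (inner face) & scene (outer)
for n,K in (("side",S),("scene",C)):
    m=(K[...,2]>0.13)&(K[...,2]<0.235)&(K[...,0]>0.6)&(K[...,0]<0.76)&(abs(K[...,1]+.06)<0.1)
    Q=K[m]; c=Q.mean(0); w=np.linalg.svd(Q-c,full_matrices=False)[2][2]; w=w*np.sign(w[0]); print(n,len(Q),c,w,"lid angle",np.pi/2+np.arcsin(w[2]) , "yaw",np.arctan2(w[1],w[0]), "resid",np.std((Q-c)@w))
E
```

```text
1197
((0.5865210294723511, -0.0402570515871048), (0.3073675334453583, 0.21042294800281525), 79.33955383300781)
side 157 [ 0.65957245 -0.0632966   0.18399724] [ 0.94867218 -0.20762779  0.23856195] lid angle 1.8116811022712285 yaw -0.215464077033951 resid 0.00023214528535430928
scene 3747 [ 0.67291201 -0.058134    0.18425519] [ 0.94772591 -0.20662607  0.24314865] lid angle 1.8164069329695438 yaw -0.21466381296010925 resid 0.001524611857135099
```

View pics/side_crop.png

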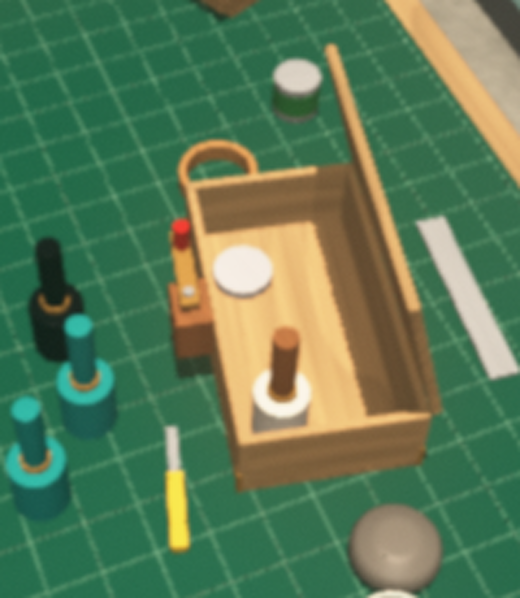

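View pics/hm.png

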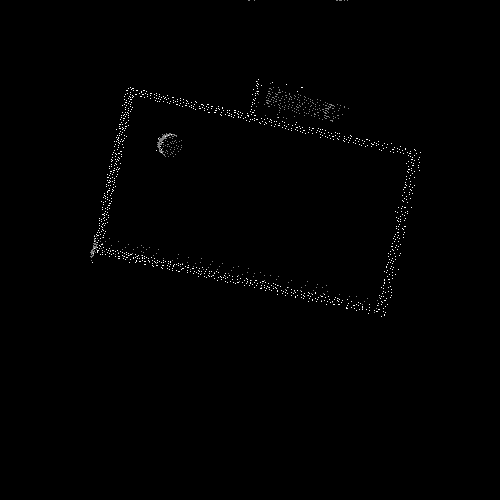

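```bash
python3 - <<'E'
from h import *
S=np.load("pics/S.npy")
m=(S[...,2]>0.081)&(S[...,2]<0.089)&(S[...,0]>0.45)&(S[...,0]<0.8)&(abs(S[...,1]+.06)<0.25)
P=S[m][:,:2]
from scipy.optimize import minimize
def loc(P,x):
    c,s=np.cos(x[2]),np.sin(x[2]); D=P-x[:2]; return np.stack([D@[c,s],D@[-s,c]],1)
def cost(x):
    L=abs(loc(P,x)); 
    # signed dist to mid-wall rect (81,146)
    dx=L[:,0]-.081; dy=L[:,1]-.146
    dd=np.where((dx<0)&(dy<0),np.maximum(dx,dy),np.hypot(np.maximum(dx,0),np.maximum(dy,0)))
    return np.minimum(abs(dd),.012).sum()
best=minimize(cost,[.6,-.0435,-.215],method="Nelder-Mead",options=dict(initial_simplex=[[.6,-.0435,-.215],[.605,-.0435,-.215],[.6,-.039,-.215],[.6,-.0435,-.2]],xatol=1e-5))
x=best.x; print("chest",x,best.fun/len(P)); np.save("chest.npy",x)
for lo,hi in ((.15,.162),(.11,.148)):
    m=(S[...,2]>lo)&(S[...,2]<hi); Q=S[m]; L=loc(Q[:,:2],x); k=(abs(L[:,0]+.035)<.03)&(abs(L[:,1]+.1)<.04); print(k.sum(),Q[k].mean(0),L[k].mean(0),L[k].min(0),L[k].max(0))
m=(S[...,2]>.06)&(S[...,2]<.076);Q=S[m];L=loc(Q[:,:2],x);k=(abs(L[:,0]+.035)<.035)&(abs(L[:,1]+.1)<.035);L=L[k];print("head top",L.min(0),L.max(0),L.mean(0),Q[k][:,2].mean())
o=get_obs(); T=R.from_rotvec(o["tool_rot"]).as_matrix(); print(T.round(3))
c,s=np.cos(x[2]),np.sin(x[2]); ex=np.array([c,s,0]);ey=np.array([-s,c,0])
for sg in(1,-1):
    M=np.stack([[0,0,-1],np.cross(sg*ey,[0,0,-1]),sg*ey],1); print((R.from_matrix(M)*R.from_matrix(T).inv()).as_rotvec())
for p in ["latch_peg"]:
    print(loc(np.array([[.513,.028],[.545,-.133]]),x))
E
```

```text
chest [ 0.60153757 -0.04423414 -0.21530193] 0.00279194762416623
90 [ 0.54459945 -0.13104821  0.15694677] [-0.03707637 -0.0969741 ] [-0.04776352 -0.10824808] [-0.02549646 -0.08410993]
99 [ 0.54181475 -0.13707485  0.12873671] [-0.03850922 -0.10345652] [-0.04814339 -0.10770198] [-0.02485894 -0.09164247]
head top [-0.06172536 -0.12158615] [-0.01176098 -0.0720574 ] [-0.03853134 -0.10398371] 0.07082565589318812
[[-0.    -0.967  0.254]
 [-0.     0.254  0.967]
 [-1.     0.    -0.   ]]
[ 8.75974304e-06 -1.68622840e-05  4.15292393e-02]
[-2.61408320e-05 -1.35798312e-05 -3.10006341e+00]
[[-0.10192569  0.05165101]
 [-0.03626808 -0.09879525]]
```

>>> carry_out(increments=[[[0, 0, 0.05], [0.5, -1, 0], 0], [[0, 0, 0.05], [0.5, -1, 0], 0], [[0, 0, 0.05], [0.5, -1, 0], 0], [[0, 0, 0.05], [0.5, -1, 0], 0], [[0, 0, 0.05], [0.5, -1, 0], 0], [[0, 0, 0.05], [0.5, -1, 0], 0], [[0, 0, 0.05], [0.5, -1, 0], 0], [[0, 0, 0.05], [0.5, -1, 0], 0]])

```text
t: 1.8
tool_pos: [0.2397, 0.4403, 0.4048]
tool_rot: [-1.052, 1.3, 1.053]
contact_force: [0.6, -0.1, 0.0]
opening: 0.0
```

>>> carry_out(increments=[[[0, 0, 0], [0.5, -1, 0], 0], [[0, 0, 0], [0.5, -1, 0], 0], [[0, 0, 0], [0.5, -1, 0], 0], [[0, 0, 0], [0.5, -1, 0], 0], [[0, 0, 0], [0.5, -1, 0], 0], [[0, 0, 0], [0.5, -1, 0], 0], [[0, 0, 0], [0.5, -1, 0], 0], [[0, 0, 0], [0.5, -1, 0], 0]])

```text
t: 2.6
tool_pos: [0.3216, 0.2732, 0.4061]
tool_rot: [-1.053, 1.296, 1.053]
contact_force: [0.3, 0.1, 0.7]
opening: 0.0001
```

>>> carry_out(increments=[[[0, 0, 0], [0.5, -1, 0], 0], [[0, 0, 0], [0.5, -1, 0], 0], [[0, 0, 0], [0.5, -1, 0], 0], [[0, 0, 0], [0.5, -1, 0], 0], [[0, 0, 0], [0.5, -1, 0], 0], [[0, 0, 0], [0.5, -1, 0], 0], [[0, 0, 0], [0.5, -1, 0], 0], [[0, 0, 0], [0.5, -1, 0], 0]])

```text
t: 3.4
tool_pos: [0.4033, 0.1059, 0.4078]
tool_rot: [-1.054, 1.29, 1.051]
contact_force: [-0.1, -0.0, 0.3]
opening: -0.0003
```

>>> carry_out(increments=[[[0, 0, 0], [0.5, -1, 0], 0], [[0, 0, 0], [0.5, -1, 0], 0], [[0, 0, 0], [0.5, -1, 0], 0], [[0, 0, 0], [0.5, -1, 0], 0], [[0, 0, 0], [0.5, -1, 0], 0], [[0, 0, 0], [0.5, -1, 0], 0], [[0, 0, 0], [0.5, -1, 0], 0], [[0, 0, 0], [0.5, -1, 0], 0]])

```text
t: 4.2
tool_pos: [0.4854, -0.0617, 0.4093]
tool_rot: [-1.055, 1.288, 1.047]
contact_force: [-0.6, 0.5, 1.0]
opening: -0.0
```

>>> carry_out(increments=[[[0, 0, 0], [0.4, -1, 0], 0], [[0, 0, 0], [0.4, -1, 0], 0], [[0, 0, 0], [0.4, -1, 0], 0], [[0, 0, 0], [0.4, -1, 0], 0], [[0, 0, 0], [0.4, -0.9, 0], 0], [[0, 0, 0], [0, 0, 0], 0]])

```text
t: 4.8
tool_pos: [0.5272, -0.1661, 0.4097]
tool_rot: [-1.053, 1.288, 1.044]
contact_force: [0.2, 0.0, 0.8]
opening: 0.0001
```

>>> carry_out(increments=[[[0, 0, 0], [0.25, -0.15, -0.9], 0], [[0, 0, 0], [0.25, -0.15, -0.9], 0], [[0, 0, 0], [0, 0, -1], 0], [[0, 0, 0], [0, 0, -1], 0], [[0, 0, 0], [0, 0, -1], 0], [[0, 0, 0], [0, 0, -0.8], 0], [[0, 0, 0], [0, 0, 0], 0]])

```text
t: 5.5
tool_pos: [0.5365, -0.169, 0.2959]
tool_rot: [-1.055, 1.285, 1.043]
contact_force: [-0.2, -0.4, -0.1]
opening: 0.0006
```

```bash
python3 - <<'E'
from h import *
im,d=get_image("side"); cv2.imwrite("pics/side1.png",cv2.resize(im[120:350,200:400],None,fx=2.6,fy=2.6,interpolation=cv2.INTER_CUBIC))
o=get_obs(); x=np.load("chest.npy"); c,s=np.cos(x[2]),np.sin(x[2]); D=o["tool_pos"][:2]-x[:2]; print(o["t"],o["tool_pos"],"chest frame",D@[c,s],D@[-s,c])
E
```

```text
5.55 [ 0.53690628 -0.16914539  0.29730591] chest frame -0.036452745156375456 -0.13583528108738285
```

View pics/side1.png

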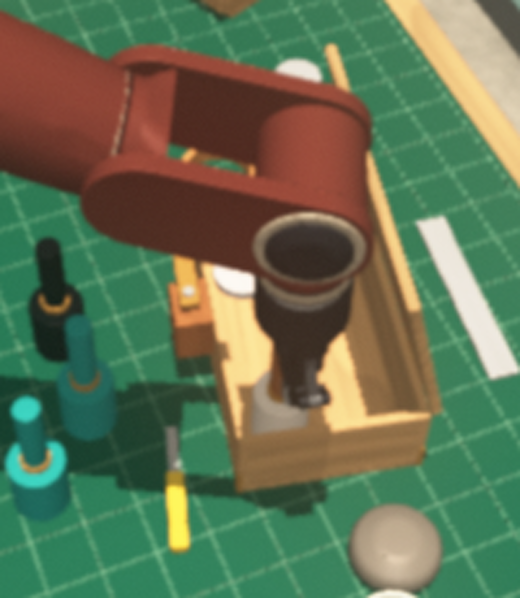

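The shut gripper stands at about (310,390) in the crop, right behind the handle (280,365). I'll push along the chest's +y.

>>> carry_out(increments=[[[0, 0, 0], [0.13, 0.6, 0], 0], [[0, 0, 0], [0.13, 0.6, 0], 0], [[0, 0, 0], [0.13, 0.6, 0], 0], [[0, 0, 0], [0.13, 0.6, 0], 0], [[0, 0, 0], [0.13, 0.6, 0], 0], [[0, 0, 0], [0.13, 0.6, 0], 0]])

```text
t: 6.15
tool_pos: [0.5551, -0.0917, 0.3032]
tool_rot: [-1.061, 1.279, 1.034]
contact_force: [0.2, -1.0, -0.4]
opening: -0.0001
```

```bash
python3 - <<'E'
from h import *
im,d=get_image("side"); cv2.imwrite("pics/side2.png",cv2.resize(im[120:350,200:400],None,fx=2.6,fy=2.6,interpolation=cv2.INTER_CUBIC))
o=get_obs(); x=np.load("chest.npy"); c,s=np.cos(x[2]),np.sin(x[2]); D=o["tool_pos"][:2]-x[:2]; print(o["t"],o["tool_pos"],"chest frame",D@[c,s],D@[-s,c])
E
```

```text
6.2 [ 0.55530368 -0.09026824  0.30315052] chest frame -0.03533160933804968 -0.054848780158108894
```

View pics/side2.png

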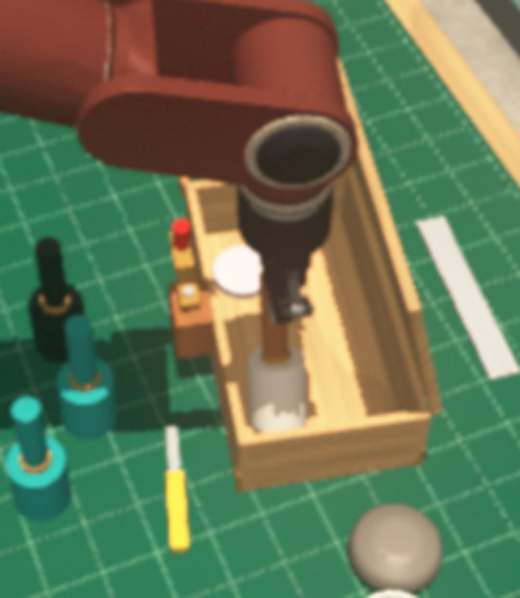

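Tilting as intended, leaning straight along +y. On.

>>> carry_out(increments=[[[0, 0, 0], [0.1, 0.6, -0.2], 0], [[0, 0, 0], [0.1, 0.6, -0.2], 0], [[0, 0, 0], [0.1, 0.6, 0], 0], [[0, 0, 0], [0.1, 0.6, 0], 0], [[0, 0, 0], [0, 0, 0], 0], [[0, 0, 0], [0, 0, 0], 0]])

```text
t: 6.8
tool_pos: [0.5638, -0.0366, 0.2935]
tool_rot: [-1.062, 1.278, 1.038]
contact_force: [-0.5, -0.1, -1.0]
opening: -0.0001
```

```bash
python3 - <<'E'
from h import *
im,d=get_image("side"); cv2.imwrite("pics/side3.png",cv2.resize(im[120:350,200:400],None,fx=2.6,fy=2.6,interpolation=cv2.INTER_CUBIC))
o=get_obs(); x=np.load("chest.npy"); c,s=np.cos(x[2]),np.sin(x[2]); D=o["tool_pos"][:2]-x[:2]; print(o["t"],o["tool_pos"],"chest frame",D@[c,s],D@[-s,c])
E
```

```text
6.85 [ 0.56380115 -0.03675141  0.29352321] chest frame -0.03846379139719179 -0.0007521289635721646
```

View pics/side3.png

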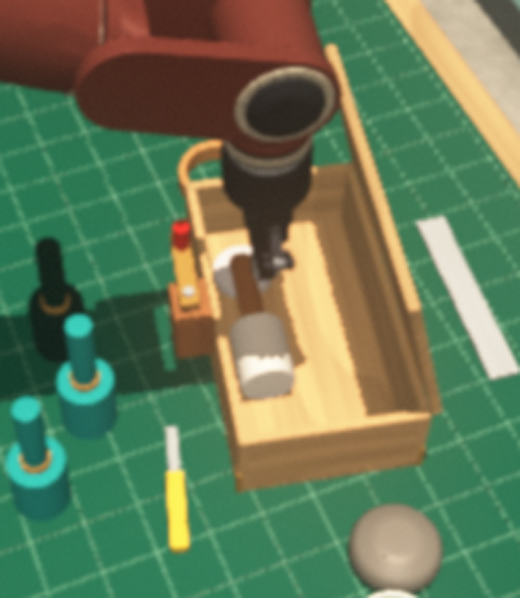

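>>> carry_out(increments=[[[0, 0, 0], [0, 0, 1], 0], [[0, 0, 0], [0, 0, 1], 0], [[0, 0, 0], [0, 0, 1], 0], [[0, 0, 0], [0, 0, 1], 0], [[0, 0, 0], [0, 0, 1], 0], [[0, 0, 0], [0, 0, 1], 0], [[0, 0, 0], [0, 0, 1], 0], [[0, 0, 0], [0, 0, 1], 0]])

```text
t: 7.65
tool_pos: [0.5615, -0.0406, 0.4553]
tool_rot: [-1.053, 1.287, 1.038]
contact_force: [-0.1, 0.7, -0.5]
opening: 0.0001
```

>>> carry_out(increments=[[[0, 0, 0], [0.2, 0, 1], 0], [[0, 0, 0], [1, -0.3, 0.2], 0], [[0, 0, 0], [1, -0.3, 0], 0], [[0, 0, 0], [1, -0.3, 0], 0], [[0, 0, 0], [1, -0.3, 0], 0], [[0, 0, 0], [1, -0.3, 0], 0], [[0, 0, 0], [1, -0.3, 0], 0], [[0, 0, 0], [0.5, -0.1, 0], 0]])

```text
t: 8.45
tool_pos: [0.6989, -0.0851, 0.4882]
tool_rot: [-1.055, 1.284, 1.022]
contact_force: [-0.1, 0.2, -0.4]
opening: -0.0
```

```bash
cat >> h.py <<'E'
def st():
    o=get_obs(); x=np.load("chest.npy"); c,s=np.cos(x[2]),np.sin(x[2]); D=o["tool_pos"][:2]-x[:2]; print(round(o["t"],2),o["tool_pos"].round(4),"chest frame",(D@[c,s]).round(4),(D@[-s,c]).round(4),"F",o["contact_force"].round(1),"dq",abs(o["dq"]).max().round(3))
def cloud(n,d):
    c,Rm,p=cal(n); v,u=np.mgrid[:420,:560]; P=np.stack([(u-c["cx"])/c["fx"]*d,(v-c["cy"])/c["fy"]*d,d],-1)@Rm.T+p
    P[d<=0]=np.nan; return P
def chestf(P):
    x=np.load("chest.npy"); c,s=np.cos(x[2]),np.sin(x[2]); D=P[...,:2]-x[:2]; return np.stack([D@[c,s],D@[-s,c],P[...,2]],-1)
E
python3 - <<'E'
from h import *
im,d=get_image("side"); cv2.imwrite("pics/side4.png",cv2.resize(im[120:350,200:400],None,fx=2.6,fy=2.6,interpolation=cv2.INTER_CUBIC))
st()
L=chestf(cloud("side",d)); m=(abs(L[...,0])<.07)&(abs(L[...,1])<.14)&(L[...,2]>.03)&(L[...,2]<.12); print("inside max z",L[m][:,2].max(), L[m].min(0),L[m].max(0))
im,d=get_image("scene"); cv2.imwrite("pics/scene4.png",im)
E
```

```text
8.5 [ 0.6994 -0.0852  0.4878] chest frame 0.1043 -0.0191 F [-2.2 -0.1 -0.3] dq 0.049
inside max z 0.0900805015161279 [-0.06970642 -0.1397126   0.03024374] [0.06198985 0.13999209 0.0900805 ]
```

View pics/side4.png

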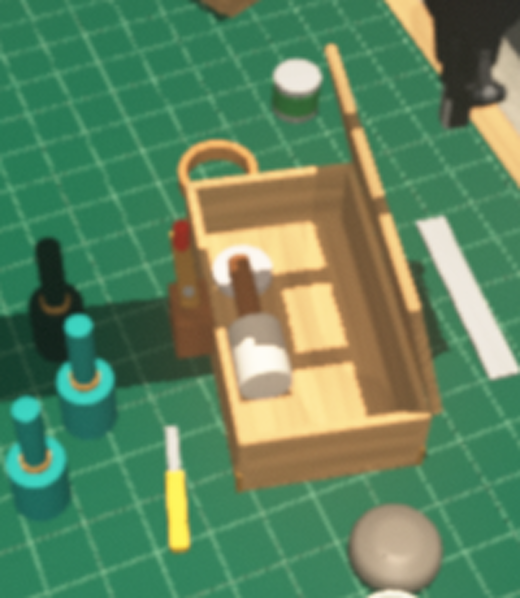

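View pics/scene4.png

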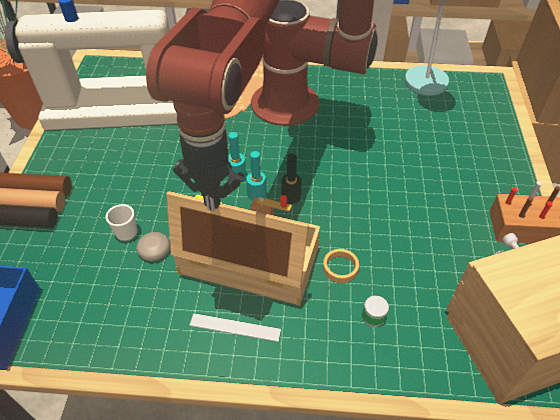

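```bash
python3 - <<'E'
from h import *
for n in ("scene","side"):
    print(n,w2pix(n,[.699,-.085,.315]),w2pix(n,[.655,-.05,.249]))
im=cv2.imread("pics/scene4.png"); cv2.imwrite("pics/scene4c.png",cv2.resize(im[110:260,130:330],None,fx=3.5,fy=3.5))
E
```

```text
scene (np.float64(213.46192474119624), np.float64(203.8019009101089)) (np.float64(237.4496406932611), np.float64(209.73934074859852))
side (np.float64(371.52551023056526), np.float64(166.8416878456432)) (np.float64(342.0327741701809), np.float64(182.20660229937417))
```

View pics/scene4c.png

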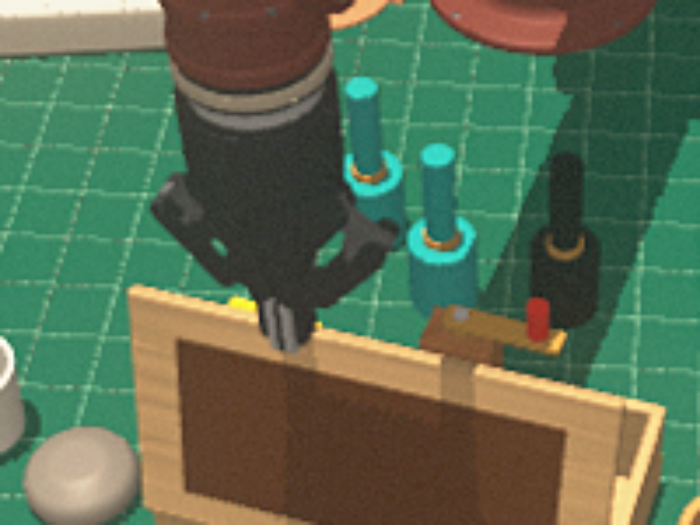

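The fingertips (213,204) are in front of the outer face as seen from the scene camera, so they're behind the lid as planned. The mallet lies flat at (255,330) in the side crop. Descend and begin pushing.

>>> carry_out(increments=[[[0, 0, 0], [0, 0.1, -1], 0], [[0, 0, 0], [0, 0.1, -1], 0], [[0, 0, 0], [0, 0.1, -1], 0], [[0, 0, 0], [0, 0, -1], 0], [[0, 0, 0], [-0.4, 0.1, -0.7], 0], [[0, 0, 0], [-0.6, 0.1, 0], 0], [[0, 0, 0], [-0.6, 0.1, 0], 0]])

```text
t: 9.25
tool_pos: [0.6613, -0.0715, 0.3928]
tool_rot: [-1.055, 1.283, 1.022]
contact_force: [2.6, -0.4, -0.7]
opening: -0.0005
```

```bash
python3 -c "
from h import *
st()"
```

```text
9.25 [ 0.6613 -0.0715  0.3928] chest frame 0.0642 -0.0139 F [ 2.6 -0.4 -0.7] dq 0.349
```

>>> carry_out(increments=[[[0, 0, 0], [-0.55, 0.12, -0.15], 0], [[0, 0, 0], [-0.55, 0.12, -0.15], 0], [[0, 0, 0], [-0.6, 0.13, -0.35], 0], [[0, 0, 0], [-0.6, 0.13, -0.35], 0], [[0, 0, 0], [-0.5, 0.12, -0.45], 0], [[0, 0, 0], [-0.5, 0.12, -0.45], 0]])

```text
t: 9.85
tool_pos: [0.5899, -0.0556, 0.3597]
tool_rot: [-1.064, 1.273, 1.01]
contact_force: [1.1, -0.4, 0.4]
opening: 0.0
```

```bash
python3 - <<'E'
from h import *
st()
im,d=get_image("scene"); cv2.imwrite("pics/scene5.png",cv2.resize(im[110:330,130:350],None,fx=2.6,fy=2.6))
E
```

```text
9.85 [ 0.5899 -0.0556  0.3597] chest frame -0.009 -0.0136 F [ 1.1 -0.4  0.4] dq 0.344
```

View pics/scene5.png

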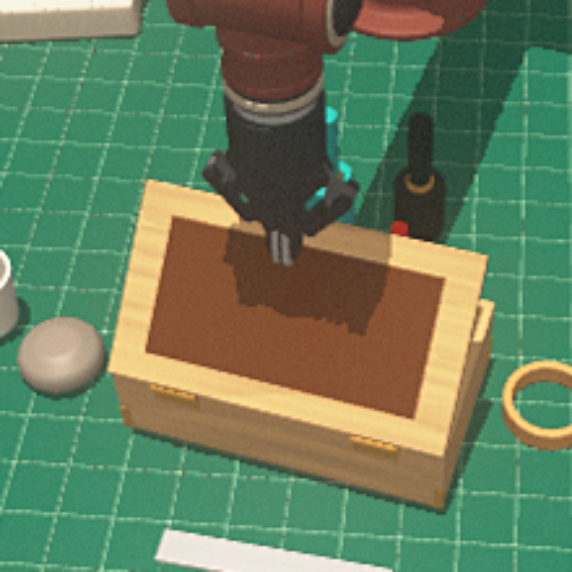

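>>> carry_out(increments=[[[0, 0, 0], [-0.22, 0.05, -0.43], 0], [[0, 0, 0], [-0.22, 0.05, -0.43], 0], [[0, 0, 0], [-0.22, 0.05, -0.43], 0], [[0, 0, 0], [-0.2, 0.05, -0.42], 0], [[0, 0, 0], [-0.2, 0.05, -0.42], 0], [[0, 0, 0], [-0.2, 0.05, -0.42], 0]])

```text
t: 10.5
tool_pos: [0.5613, -0.0487, 0.3061]
tool_rot: [-1.065, 1.273, 1.01]
contact_force: [1.5, -0.2, 0.6]
opening: -0.0001
```

```bash
python3 - <<'E'
from h import *
st()
E
```

```text
10.5 [ 0.5613 -0.0487  0.3061] chest frame -0.0384 -0.013 F [ 1.5 -0.2  0.6] dq 0.171
```

>>> carry_out(increments=[[[0, 0, 0], [-0.1, 0.02, -0.35], 0], [[0, 0, 0], [-0.1, 0.02, -0.35], 0], [[0, 0, 0], [-0.08, 0.02, -0.35], 0], [[0, 0, 0], [-0.05, 0, -0.35], 0], [[0, 0, 0], [0, 0, -0.3], 0]])

```text
t: 11.0
tool_pos: [0.5536, -0.0471, 0.2684]
tool_rot: [-1.063, 1.274, 1.012]
contact_force: [-14.4, 3.1, 44.4]
opening: 0.0
```

```bash
python3 - <<'E'
from h import *
st()
E
```

```text
11.0 [ 0.5536 -0.0471  0.2684] chest frame -0.0462 -0.0131 F [-14.4   3.1  44.4] dq 0.034
```

>>> carry_out(increments=[[[0, 0, 0], [0, 0, 0], 0], [[0, 0, 0], [0, 0, 0.2], 0], [[0, 0, 0], [0, 0, 1], 0], [[0, 0, 0], [0, 0, 1], 0], [[0, 0, 0], [0, 0, 1], 0], [[0, 0, 0], [0, 0, 1], 0], [[0, 0, 0], [0, 0, 0], 0]])

```text
t: 11.7
tool_pos: [0.5529, -0.047, 0.3527]
tool_rot: [-1.06, 1.278, 1.016]
contact_force: [1.0, 0.3, 0.2]
opening: 0.0003
```

```bash
python3 - <<'E'
from h import *
st()
im,d=get_image("scene"); cv2.imwrite("pics/scene6.png",cv2.resize(im[110:330,130:350],None,fx=2.6,fy=2.6))
L=chestf(cloud("scene",d)); 
m=(abs(L[...,0])<.075)&(abs(L[...,1])<.14)&(L[...,2]<.12)&(L[...,2]>.07); Q=L[m]; A=np.c_[Q[:,:2],np.ones(len(Q))]; print(np.linalg.lstsq(A,Q[:,2],rcond=None)[0], len(Q))
n="scene"
for q in ["latch_pivot","latch_peg"]:
    for r in tip_of(n,q)[:2]:
        u,v=r["centre"]; z=.107 if "piv" in q else .137; print(q,r["p"],(u,v),chestf(ray_z(n,u,v,z)))
E
```

```text
11.7 [ 0.5529 -0.047   0.3527] chest frame -0.0469 -0.0131 F [1.  0.3 0.2] dq 0.043
[-2.53499521e-05  2.61459094e-04  9.57516805e-02] 6406
latch_pivot 0.76 (262.0, 197.1) [-0.11104737  0.00012167  0.107     ]
latch_peg 0.86 (281.4, 194.5) [-0.10672412  0.04987036  0.137     ]
```

View pics/scene6.png

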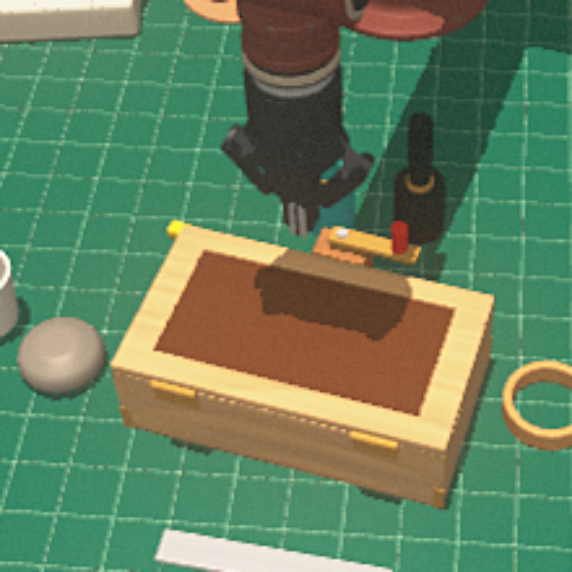

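```bash
python3 - <<'E'
from h import *
for n in ("scene","side"):
    im,d=get_image(n); P=chestf(cloud(n,d)); b,g,r=[im[...,i].astype(int) for i in range(3)]
    m=(r>120)&(g<70)&(b<70)&(abs(P[...,0]+.105)<.04)&(abs(P[...,1]-.055)<.04); Q=P[m]; print(n,m.sum(),Q.mean(0),Q.min(0),Q.max(0))
    T=Q[Q[:,2]>.134]; print("top",len(T),T.mean(0) if len(T) else "")
    vs,us=np.nonzero(m); print(us.min(),us.max(),vs.min(),vs.max())
    if n=="side":
        cv2.imwrite("pics/side7.png",cv2.resize(im[120:350,180:400],None,fx=2.6,fy=2.6))
        
        for q in ["latch_peg"]:
            for rr in tip_of(n,q)[:2]:
                u,v=rr["centre"]; print(q,rr["p"],(u,v),chestf(ray_z(n,u,v,.137)))
E
```

```text
scene 70 [-0.0972385   0.05655593  0.13790036] [-0.10998214  0.02742453  0.10773128] [-0.06928532  0.06327973  0.50213385]
top 23 [-0.09837109  0.05446698  0.16826694]
264 286 64 207
side 110 [-0.1006923   0.03897648  0.30489221] [-0.14465325  0.01576128  0.10889069] [-0.06591478  0.05907574  0.51094221]
top 72 [-0.10004558  0.03252202  0.4014169 ]
245 289 89 215
latch_peg 0.49 (270.0, 209.9) [-0.10193209  0.04369169  0.137     ]
```

View pics/side7.png

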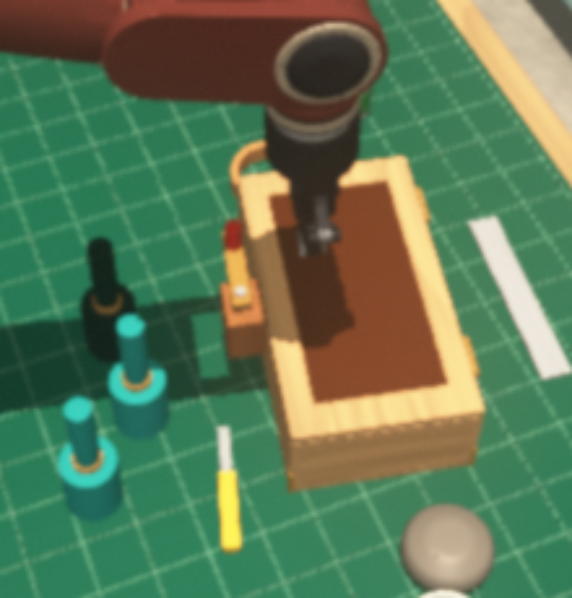

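>>> carry_out(increments=[[[0, 0, 0], [-0.53, 0.96, 0], 0.6], [[0, 0, 0], [-0.53, 0.96, 0], 0.6], [[0, 0, 0], [-0.53, 0.96, 0], 0.6], [[0, 0, 0], [-0.53, 0.96, 0], 0.6], [[0, 0, 0.3], [0, 0, 0], 0.6]], squeeze=20)

```text
t: 12.5
tool_pos: [0.5068, 0.0317, 0.3417]
tool_rot: [-1.072, 1.278, 1.051]
contact_force: [0.4, -0.5, 0.0]
opening: 0.0513
```

```bash
python3 - <<'E'
from h import *
st()
T=R.from_rotvec(get_obs()["tool_rot"]).as_matrix(); print(T.round(3))
im,d=get_image("wrist"); cv2.imwrite("pics/wrist8.png",im)
im,d=get_image("scene"); cv2.imwrite("pics/scene8.png",cv2.resize(im[130:250,200:340],None,fx=4,fy=4))
P=chestf(cloud("scene",d)); b,g,r=[im[...,i].astype(int) for i in range(3)]
m=(r>120)&(g<70)&(b<70)&(abs(P[...,0]+.105)<.04)&(abs(P[...,1]-.055)<.04)&(P[...,2]<.145); Q=P[m]; print(len(Q),Q.mean(0),Q.min(0),Q.max(0))
E
```

```text
12.5 [0.5068 0.0317 0.3417] chest frame -0.1088 0.054 F [ 0.4 -0.5  0. ] dq 0.334
[[ 0.021 -0.981  0.194]
 [ 0.     0.194  0.981]
 [-1.    -0.02   0.004]]
70 [-0.09733034  0.05766448  0.12736166] [-0.10908796  0.05002472  0.1061163 ] [-0.09187697  0.06396135  0.14151047]
```

View pics/scene8.png

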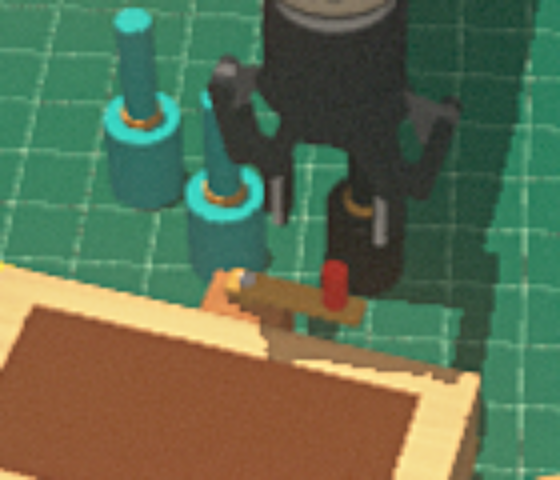

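View pics/wrist8.png

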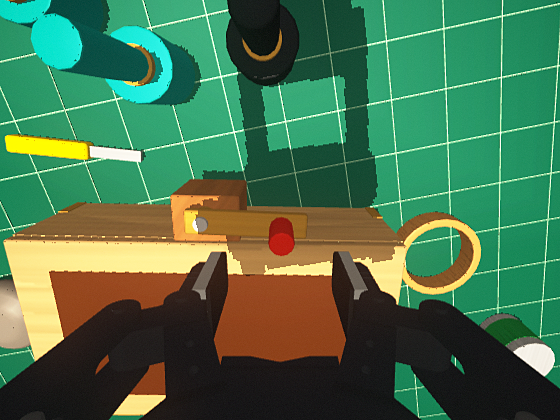

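>>> carry_out(increments=[[[0, 0.1, 0], [0.1, 0, -0.7], 0.6], [[0, 0, 0], [0, 0, -0.7], 0.6], [[0, 0, 0], [0, 0, -0.7], 0.6], [[0, 0, 0], [0, 0, -0.6], 0.6], [[0, 0, 0], [0, 0, 0], 0.6]])

```text
t: 13.1
tool_pos: [0.5103, 0.0278, 0.2812]
tool_rot: [-1.064, 1.292, 1.054]
contact_force: [-0.0, 0.8, -0.2]
opening: 0.0515
```

```bash
python3 - <<'E'
from h import *
st()
T=R.from_rotvec(get_obs()["tool_rot"]).as_matrix(); print(T[:,0].round(3))
im,d=get_image("wrist"); cv2.imwrite("pics/wrist9.png",im)
E
```

```text
13.1 [0.5103 0.0278 0.2812] chest frame -0.1046 0.0509 F [-0.   0.8 -0.2] dq 0.011
[ 0.007 -0.001 -1.   ]
```

View pics/wrist9.png

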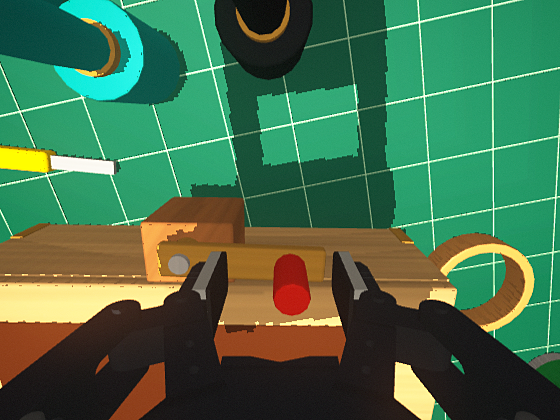

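>>> carry_out(increments=[[[0, 0, 0], [0.04, 0.2, 0.35], 0.6], [[0, 0, 0], [0, 0, 0], 0.15], [[0, 0, 0], [0, 0, 0], 0.1], [[0, 0, 0], [0, 0, 0], 0.05], [[0, 0, 0], [0, 0, 0], 0.0], [[0, 0, 0], [0, 0, 0], 0.0]], squeeze=20)

```text
t: 13.75
tool_pos: [0.5121, 0.0324, 0.2917]
tool_rot: [-1.066, 1.288, 1.051]
contact_force: [0.9, 0.4, -2.1]
opening: 0.0148
```

```bash
python3 - <<'E'
from h import *
st()
print(get_obs()["opening"])
im,d=get_image("wrist"); cv2.imwrite("pics/wrist10.png",im)
E
```

```text
13.75 [0.5121 0.0324 0.2917] chest frame -0.1037 0.0557 F [ 0.9  0.4 -2.1] dq 0.003
0.014777732891723095
```

View pics/wrist10.png

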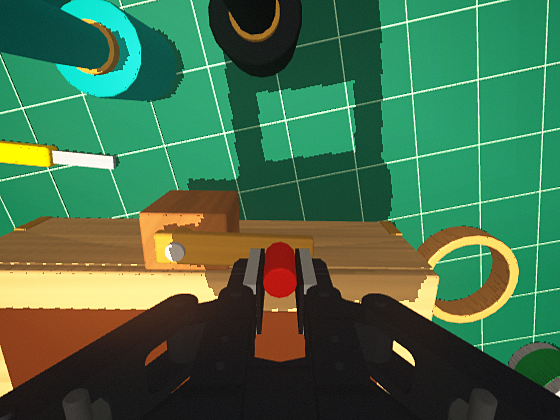

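>>> carry_out(increments=[[[0, 0, 0], [0.29, -0.08, 0], 0], [[0, 0, 0], [0.28, -0.11, 0], 0], [[0, 0, 0], [0.265, -0.14, 0], 0], [[0, 0, 0], [0.25, -0.17, 0], 0], [[0, 0, 0], [0.23, -0.195, 0], 0], [[0, 0, 0], [0.21, -0.22, 0], 0]])

```text
t: 14.4
tool_pos: [0.5444, 0.0143, 0.2915]
tool_rot: [-1.059, 1.288, 1.056]
contact_force: [0.2, 4.3, -0.9]
opening: 0.0148
```

```bash
python3 - <<'E'
from h import *
st()
print(get_obs()["opening"],get_obs()["wrist_torque"])
o=get_obs();D=chestf(o["tool_pos"])[:2]-[-.105,0];print("phi",np.arctan2(D[0],D[1]),np.hypot(*D))
E
```

```text
14.4 [0.5444 0.0143 0.2915] chest frame -0.0683 0.045 F [ 0.2  4.3 -0.9] dq 0.113
0.014782322731078164 [ 0.75339438 -0.07725926 -0.11800284]
phi 0.6844517786446126 0.0580313594754984
```

>>> carry_out(increments=[[[0, 0, 0], [0.17, -0.26, 0], 0], [[0, 0, 0], [0.14, -0.27, 0], 0], [[0, 0, 0], [0.11, -0.28, 0], 0], [[0, 0, 0], [0.08, -0.29, 0], 0], [[0, 0, 0], [0.05, -0.3, 0], 0], [[0, 0, 0], [0.02, -0.3, 0], 0], [[0, 0, 0], [-0.02, -0.3, 0], 0]])

```text
t: 15.1
tool_pos: [0.5615, -0.0271, 0.2916]
tool_rot: [-1.06, 1.267, 1.046]
contact_force: [2.5, 3.5, -3.7]
opening: 0.0145
```

```bash
python3 - <<'E'
from h import *
st()
print(get_obs()["opening"],get_obs()["wrist_torque"])
o=get_obs();D=chestf(o["tool_pos"])[:2]-[-.105,0];print("phi",np.arctan2(D[0],D[1]),np.hypot(*D))
E
```

```text
15.1 [ 0.5615 -0.0271  0.2916] chest frame -0.0427 0.0082 F [ 2.5  3.5 -3.7] dq 0.116
0.014469954349372436 [ 0.6138113  -0.38906456 -0.20357691]
phi 1.4396769722894165 0.06280558951547952
```

>>> carry_out(increments=[[[0, 0, 0], [-0.17, -0.2, 0], 0], [[0, 0, 0], [-0.17, -0.2, 0], 0], [[0, 0, 0], [-0.05, -0.2, 0], 0], [[0, 0, 0], [0, 0, 0], 0]])

```text
t: 15.5
tool_pos: [0.5583, -0.0392, 0.2915]
tool_rot: [-1.06, 1.244, 1.034]
contact_force: [-4.0, 2.2, 2.4]
opening: 0.0138
```

```bash
python3 - <<'E'
from h import *
st()
print(get_obs()["opening"],get_obs()["wrist_torque"])
im,d=get_image("wrist"); cv2.imwrite("pics/wrist11.png",im)
E
```

```text
15.5 [ 0.5583 -0.0392  0.2915] chest frame -0.0433 -0.0043 F [-4.   2.2  2.4] dq 0.012
0.013783260819340833 [0.40419066 0.60882871 0.08176564]
```

View pics/wrist11.png

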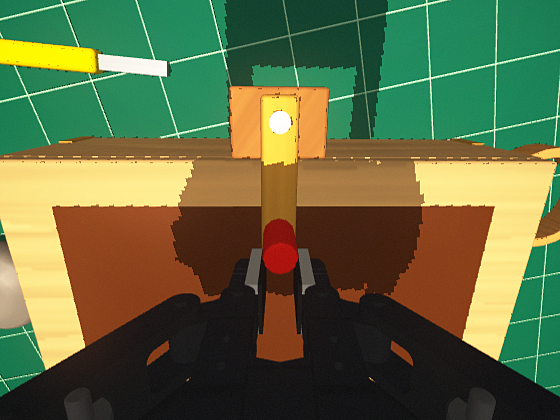

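The wrist view shows the arm square to the front edge: pivot at (280,122), peg at (281,245). I'll give it a small push to confirm the stop, then release.

>>> carry_out(increments=[[[0, 0, 0], [-0.05, -0.3, 0], 0], [[0, 0, 0], [-0.05, -0.3, 0], 0]])

```text
t: 15.75
tool_pos: [0.5574, -0.0447, 0.2913]
tool_rot: [-1.04, 1.224, 1.045]
contact_force: [3.9, 28.2, -0.5]
opening: 0.0135
```

>>> carry_out(increments=[[[0, 0, 0], [0, 0, 0], 0.3], [[0, 0, 0], [0, 0, 0], 0.5], [[0, 0, 0], [0, 0, 0], 0.5], [[0, 0, 0], [0, 0, 0.5], 0.5], [[0, 0, 0], [0, 0, 1], 0.5], [[0, 0, 0], [0, 0, 1], 0.5], [[0, 0, 0], [0, 0, 1], 0.5], [[0, 0, 0], [0, 0, 1], 0.5]])

```text
t: 16.55
tool_pos: [0.5575, -0.0486, 0.3841]
tool_rot: [-1.045, 1.231, 1.041]
contact_force: [-0.2, -0.0, 0.0]
opening: 0.0426
```

>>> carry_out(increments=[[[0, 0, 0], [0, 0, 1], 0.5], [[0, 0, 0], [-0.5, 0, 1], 0.5], [[0, 0, 0], [-1, 0, 1], 0.5], [[0, 0, 0], [-1, 0, 0.5], 0.5], [[0, 0, 0], [-1, 0, 0], 0.5], [[0, 0, 0], [-1, 0, 0], 0.5], [[0, 0, 0], [0, 0, 0], 0.5], [[0, 0, 0], [0, 0, 0], 0.5]])

```text
t: 17.35
tool_pos: [0.4645, -0.0529, 0.4718]
tool_rot: [-1.06, 1.225, 1.016]
contact_force: [0.5, -0.6, -1.3]
opening: 0.0429
```

```bash
python3 - <<'E'
from h import *
st()
for n in ("scene","side"):
    im,d=get_image(n); cv2.imwrite(f"pics/{n}12.png",im)
    for q in ["latch_pivot","latch_peg"]:
        for r in tip_of(n,q)[:2]:
            u,v=r["centre"]; z=.107 if "piv" in q else .137; print(n,q,r["p"],(u,v),chestf(ray_z(n,u,v,z)))
    if n=="scene":
        L=chestf(cloud("scene",d)); m=(abs(L[...,0]-.02)<.05)&(abs(L[...,1])<.14)&(L[...,2]<.12)&(L[...,2]>.07); Q=L[m]; A=np.c_[Q[:,:2],np.ones(len(Q))]; print(np.linalg.lstsq(A,Q[:,2],rcond=None)[0], len(Q))
        cv2.imwrite("pics/scene12c.png",cv2.resize(im[110:330,130:350],None,fx=2.6,fy=2.6))
E
```

```text
17.35 [ 0.4645 -0.0529  0.4718] chest frame -0.132 -0.0377 F [ 0.5 -0.6 -1.3] dq 0.022
scene latch_pivot 0.82 (259.2, 200.9) [-0.09764306 -0.00254671  0.107     ]
scene latch_pivot 0.42 (123.5, 231.7) [ 0.07946329 -0.26946724  0.107     ]
scene latch_peg 0.51 (248.8, 207.2) [-0.04809725 -0.01034756  0.137     ]
[-0.0023544  -0.00051547  0.09586703] 4422
side latch_pivot 0.81 (271.0, 230.9) [-0.10602476  0.00418288  0.107     ]
side latch_pivot 0.59 (310.9, 253.8) [-0.02595278 -0.07505161  0.107     ]
side latch_peg 0.77 (295.6, 225.0) [-0.05026789 -0.01032285  0.137     ]
```

View pics/scene12c.png

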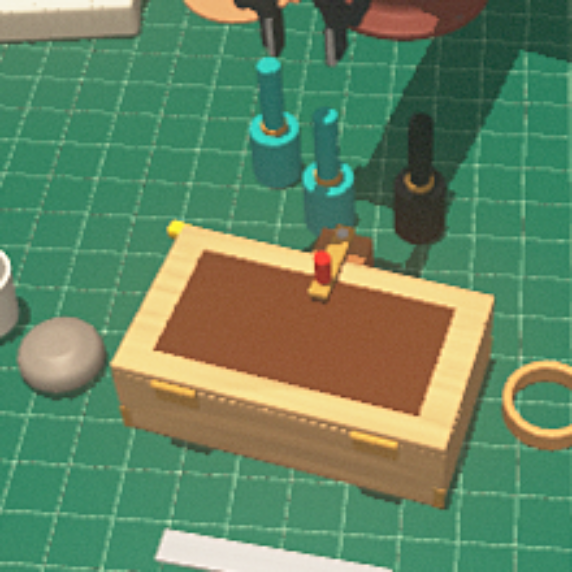

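View pics/side12.png

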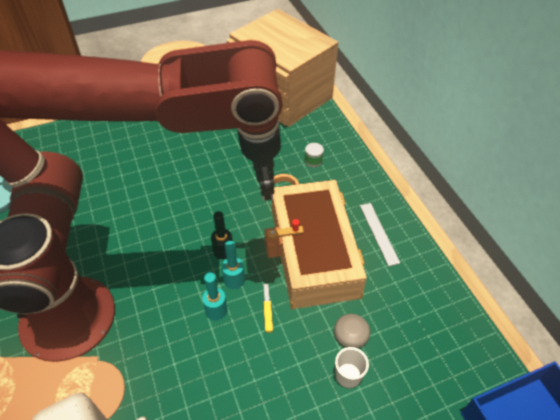

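```bash
python3 -c "
from station import *
print(finish_job())"
```

```text
the job is handed in; nothing more can be done
None
```

The chest is closed and latched, and I handed the job in at about 17.5 s of the 58 s allowed; no verdict was reported.

- **Mallet:** I tipped the white-headed mallet over lengthways with the shut fingers. The side camera showed it lying flat inside, with its handle over the wax tin. I could not see it again once the lid was down.
- **Lid:** I pushed it closed slowly from behind, reaching a 44 N reaction at the fingertips on the stop. Depth put its outer face level at 95–96 mm, where 95 mm is closed. Total slope was about 0.002 rad.
- **Latch:** I gripped the red peg and swung it round its arc until a firm 28 N reaction showed the stop. After release, the networks placed the peg at chest (−0.048 to −0.050, −0.010) m from both cameras. Squarely over the lid would be (−0.050, 0). The 10 mm difference in y would mean an angle slightly past the stop, so I put it down to measurement offset.
- **Other things on the table:** I compared them by eye in the pictures only. They looked unmoved, and the arm was clear of everything with about zero contact force.

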